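Tip the spacer ring out of the twin-bay bin

ROBOT

A 6-joint arm with a two-finger parallel gripper is mounted at the origin on the work surface; the furniture and walls round the work are solid. World frame = base frame: x ahead of the robot, y to its left, z up, the work surface at z = 0. Lengths are in m, angles in rad, forces in N, time in s.
With the tool pointing down it reaches from about 0.35 to 0.85 m from the base axis. Payload 8.1 kg.
Tool frame: the origin (TCP) lies at the very end of the fingers, on their centre line; the grasp point (between the pads) lies 19 mm behind it (robot.pinch_z is the z of the grasp point in the tool frame, in m); z points along the fingers, y is the direction in which the jaws open and shut (so a half turn about z gives the same grasp; the last joint's range is limited). The gripper opens to 93 mm and grips with 3 to 60 N. Pads are 15 mm wide; open, the fingers measure 128 mm over their backs; the gripper's body (75 mm by 188 mm) begins 65 mm behind the grasp point.
Start: joints at [1.194, 0.13, 1.488, -0, 1.523, -0.085], TCP at [0.173, 0.575, 0.219] pointing down, gripper open.
Joint ranges: [-2.96, 2.96], [-0.89, 2.26], [0.02, 2.5], [-1.34, 4.48], [0, 2.73], [-2.66, 2.66]. Speed limits (rad/s): [2.39, 2.39, 2.79, 3.14, 3.14, 3.14].

INTERFACE

Orientations are given as a rotation vector (axis times angle).
In Python, from station import robot, optics gives the robot as it stands. The module is installed in compiled form; this text tells all that it offers.
- The arm moves only by the tool arm_command, never from a script. Its arguments are lists of equal length, an entry for each row: "translation": the shift along the world's x, y, z in m, a list of three; "yaw": the turn about the world's z in rad. A call has exactly 8 rows; each row shifts and turns the pose as measured when the row begins; what a row does not reach is not made up. A row lasts 1/10 s, in which the tool goes at most 50 mm and 8.59 degrees, less where a joint would pass 70% of its speed; a pose out of reach is approached as far as the arm can. A call with a gripper value outside its range is refused whole. "gripper" is the finger opening in m, from 0 to 0.093, set as the call begins (left out, the last holds). The fingers move at their own pace and stop on an object; "grip_force" is the grip in N (left out, the last holds). Time passes only in rows, so rows that do not move let the fingers close, or fill a call up. It gives the time, the measured TCP pose, the force and the opening at its end, in the units of the state.
- robot.observe(): the state, without advancing time (a new reading comes with each control period).
- optics.camera(name): name is "side" or "top"; returns a dict with "img" (420x560x3 uint8, blue, green, red), "fovy" (degrees; the focal length in pixels is half the picture's height over the tangent of half this angle, whatever the lens; pixels are square), "cx", "cy" (the principal point, pixels), "distortion" ([k1, k2, p1, p2, k3] as OpenCV has them; the pictures are not rectified), "pose" (4x4, takes a point from camera to world coordinates). Camera axes: x right, y down, z forward; pixel columns grow to the right and rows downward; lengths in m; the calibration is good to about 2 mm. A picture is of the moment at which its call begins. There is no depth.
- robot.finish_job(): hands the job in, once; it reports no verdict.
The state is a dict: "time_s": time; "joint_pos": joint angles; "joint_velocities": joint speeds; "effort": joint torques, N m; "tool_pos": TCP position; "tool_rot": TCP orientation; "force": force on the tool from outside, world axes, zero at the start; "wrist_torque": the same for the moment, N m; "grip_width": finger opening in m.
Only numpy, scipy, OpenCV 4.12 (cv2) and the standard library are available. Lean on these libraries where they do the work, as an engineer would, in place of code of your own. Each camera call takes 0.05 s, during which the arm holds its last target.

TASK

I need the spacer ring that lies in one bay of the tipping bin. Swing the bin over by its handle towards the ring's side so that the ring slides out into the catch tray below, and keep the wooden chuck in the other bay; then swing the bin back level and let go.

Things in the scene. Friction and masses are not known exactly. Their poses are not given: they have to be found in the camera images.
- stand: Fixed stand: dark open catch tray, 120 (x) x 260 (y) x 42 mm high, walls 4, its floor 16 above the table, with two grey uprights at x = +-60, 166 mm high. Origin: centre of the underside, on the table; z up; y along the tray, roughly to the robot's left (turned up to 15 degrees). The bin's axle lies along this frame's x axis, 150 mm above the origin.
- bin (a joint): Angle of the bare-metal two-bay bin about the axle, rad: 0 = level, + = tipped towards the stand's +y, - = towards -y, stops at +-1.15. It stays where left (0.35 N m). Level: floor 20 mm below the axle, 176 long (y), 84 wide, side walls to 30 and the cross wall at y = 0 to 45 above the axle. Each bay is open at its outer end, past a shallow rising lip, and empties there at about 1 rad.
- handle (a point): Middle of the bin's handle: a round steel bar 12 mm thick, parallel to the axle (the stand's x) and 150 mm from it, straight above it (300 mm over the table) when level. A strap at each end carries it, 83 mm free between. It swings with the bin on an arc of 150 mm radius and can turn in the fingers, which may stay pointing down.
- ring: Yellow-brown turned spacer ring, 52 mm across, 16 mm high, lying flat in one bay of the bin (either one), its centre 38 mm from the axle. Origin: centre of its underside, z along its axis. To be tipped out.
- chuck: Round turned wooden chuck, 62 mm across, 34 mm high, standing in the bin's other bay, its centre 38 mm from the axle. Origin: centre of its underside. Must stay in the bin.
There are look-alikes about, which are no part of the job. Leave any red look-alike of the chuck alone.

How it is judged:
By the outcome, as a careful person would: the job done as asked, in the order asked, and still so for the second after the job is handed in, with the robot touching nothing.
It also fails if it takes over 42 s, if anything falls off the work surface, if the arm or the gripper's body presses on something with over 40 N, if the wrist force passes 120 N, or if a joint passes its speed limit or range.

## Working session

There is one attempt and no reset: what is moved stays moved. The work goes in short steps, Python scripts to look and compute and a tool call to move; the robot and the scene stay as the last step left them, time stands still between calls to the robot, and variables do not carry over. Pictures are saved under pics/ and viewed, and the job is handed in when it is done.

Besides the shell and the picture viewer there is one more tool, called after "Call:" by a JSON object that holds its "method" and its "body". arm_command: Moves the arm, as the interface text tells. Its arguments: {"type":"object","properties":{"translation":{"type":"array","items":{"type":"array","items":{"type":"number"}}},"yaw":{"type":"array","items":{"type":"number"}},"gripper":{"type":"number"},"grip_force":{"type":"number"}},"required":["translation","yaw"]}

```bash
mkdir -p pics; cat > h.py <<'E'
import numpy as np,cv2,pickle
from station import robot,optics
def snap(n,tag):
    c=optics.camera(n); cv2.imwrite(f'pics/{tag}.png',c['img']); pickle.dump(c,open(f'pics/{tag}.pkl','wb')); return c
def K(c):
    f=c['img'].shape[0]/2/np.tan(np.radians(c['fovy'])/2)
    return np.array([[f,0,c['cx']],[0,f,c['cy']],[0,0,1.]])
def ray(c,uv):
    p=cv2.undistortPoints(np.array([[uv]],float),K(c),np.array(c['distortion'],float))[0,0]
    T=np.array(c['pose']); d=T[:3,:3]@np.array([p[0],p[1],1]); return T[:3,3],d
def atz(c,uv,z):
    o,d=ray(c,uv); return o+d*(z-o[2])/d[2]
def proj(c,P):
    T=np.linalg.inv(np.array(c['pose'])); r,_=cv2.Rodrigues(T[:3,:3])
    return cv2.projectPoints(np.array(P,float).reshape(-1,3),r,T[:3,3],K(c),np.array(c['distortion'],float))[0][:,0]
def tri(l):
    A=0;b=0
    for c,uv in l:
        o,d=ray(c,uv); d=d/np.linalg.norm(d); M=np.eye(3)-np.outer(d,d); A=A+M; b=b+M@o
    return np.linalg.solve(A,b)
E
python3 - <<'E'
from h import *
for n in('side','top'):
    c=snap(n,n+'0'); print(n,c['fovy'],c['distortion'],np.round(c['pose'],3))
print(robot.observe(), robot.pinch_z)
E
```

```text
side 42.99345464229273 [-0.11671816  0.          0.          0.          0.        ] [[-0.981 -0.085  0.175  0.305]
 [-0.194  0.485 -0.853  0.801]
 [-0.013 -0.87  -0.492  0.661]
 [ 0.     0.     0.     1.   ]]
top 42.367465420322404 [-0.06143201  0.          0.          0.          0.        ] [[ 0.021 -0.983  0.183  0.302]
 [-1.    -0.025 -0.018 -0.014]
 [ 0.022 -0.182 -0.983  1.038]
 [ 0.     0.     0.     1.   ]]
{'time_s': 0.1, 'joint_pos': array([ 1.19359483e+00,  1.31078994e-01,  1.48918717e+00,  7.27276991e-07,
        1.52301008e+00, -8.53921651e-02]), 'joint_velocities': array([ 0.00090063, -0.00061283, -0.00261859, -0.00012712,  0.0010925 ,
        0.00105719]), 'effort': array([ 6.95079525e-04, -5.61333525e+01, -4.93099344e+01,  7.70152453e-02,
        2.89596012e-02, -8.39689346e-05]), 'tool_pos': array([0.17239097, 0.57415265, 0.21768711]), 'tool_rot': array([-4.56692126e-01, -3.10782895e+00,  2.57357606e-03]), 'force': array([ 0.25491947,  0.16010095, -0.54373027]), 'wrist_torque': array([-0.01032467, -0.03196496,  0.01907005]), 'grip_width': 0.09258374155583607} -0.0188
```

View pics/side0.png

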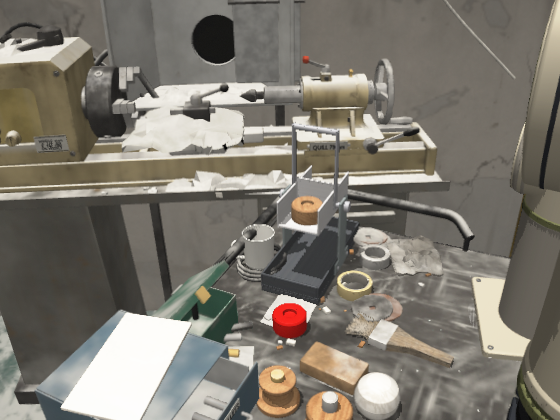

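View pics/top0.png

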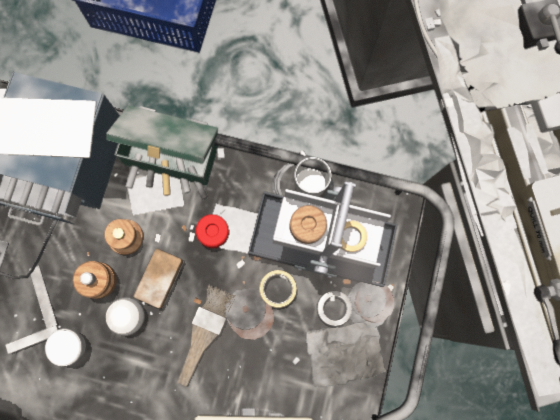

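```bash
python3 - <<'E'
import cv2
a=cv2.imread('pics/top0.png')[160:300,230:420]; cv2.imwrite('pics/t1.png',cv2.resize(a,None,fx=4,fy=4,interpolation=cv2.INTER_CUBIC))
a=cv2.imread('pics/side0.png')[115:305,225:385]; cv2.imwrite('pics/s1.png',cv2.resize(a,None,fx=3,fy=3,interpolation=cv2.INTER_CUBIC))
E
```

```text
(no output)
```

View pics/t1.png

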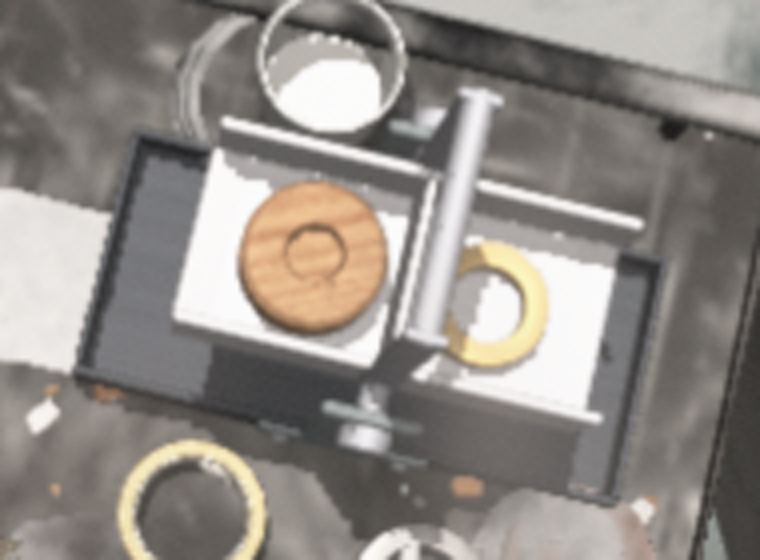

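View pics/s1.png

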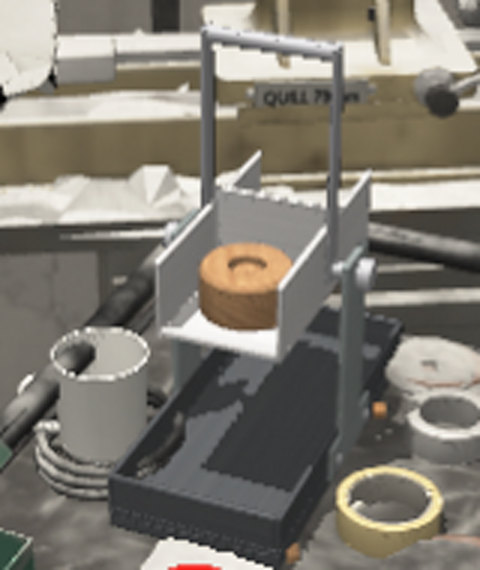

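```bash
python3 - <<'E'
from h import *
from scipy.optimize import least_squares
t=pickle.load(open('pics/top0.pkl','rb'));s=pickle.load(open('pics/side0.pkl','rb'))
T=lambda u,v:(230+u/4-.4,160+v/4-.4); S=lambda u,v:(225+u/3-.3,115+v/3-.3)
cs=[T(138,133),T(665,258),T(612,500),T(78,378)]
P=[atz(t,c,.042) for c in cs]
for p in P: print(np.round(p,4))
print([round(float(np.linalg.norm(P[i]-P[(i+1)%4])),4) for i in range(4)])
c=sum(P)/4; yd=(P[0]+P[3]-P[1]-P[2]); print('centre',c,'yaw of y axis',np.degrees(np.arctan2(-yd[0],yd[1])))
for a,b in (((480,98),(208,35)),((427,340),(338,50))):
    print('handle end tri',tri([(t,T(*a)),(s,S(*b))]),atz(t,T(*a),.306))
print('ring',atz(t,T(497,303),.146),'chuck',atz(t,T(313,257),.164))
E
```

```text
[ 0.517  -0.0068  0.042 ]
[ 0.4635 -0.2552  0.042 ]
[ 0.3503 -0.2287  0.042 ]
[0.401  0.0179 0.042 ]
[0.2541, 0.1162, 0.2517, 0.1186]
centre [ 0.4329193  -0.11820608  0.042     ] yaw of y axis -11.88586448480456
handle end tri [ 0.47685687 -0.1283019   0.30041116] [ 0.47542699 -0.1274447   0.306     ]
handle end tri [ 0.3919728  -0.10934379  0.30308019] [ 0.3903296  -0.10901324  0.306     ]
ring [ 0.42588466 -0.15898459  0.146     ] chuck [ 0.440586   -0.08054943  0.164     ]
```

```bash
python3 - <<'E'
import cv2
a=cv2.imread('pics/top0.png')[:,380:560]; cv2.imwrite('pics/t2.png',cv2.resize(a[120:420],None,fx=2,fy=2))
a=cv2.imread('pics/side0.png')[20:260,180:480]; cv2.imwrite('pics/s2.png',cv2.resize(a,None,fx=2.4,fy=2.4))
from h import *
R=cv2.Rodrigues(robot.observe()['tool_rot'])[0]; print(R, np.degrees(np.arctan2(R[1,1],R[0,1])))
E
```

```text
[[-9.57724869e-01  2.87685052e-01 -6.20775919e-04]
 [ 2.87685685e-01  9.57723602e-01 -1.56496547e-03]
 [ 1.44314578e-04 -1.67739469e-03 -9.99998583e-01]] 73.28056168632315
```

View pics/t2.png

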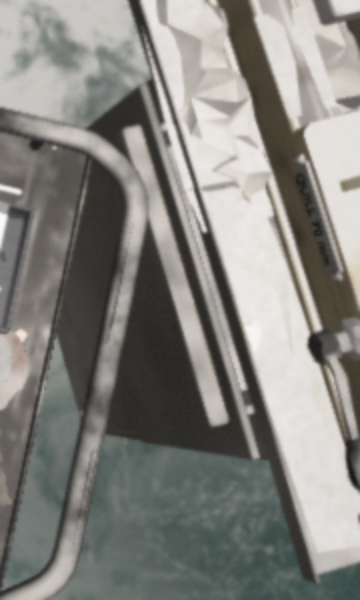

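View pics/s2.png

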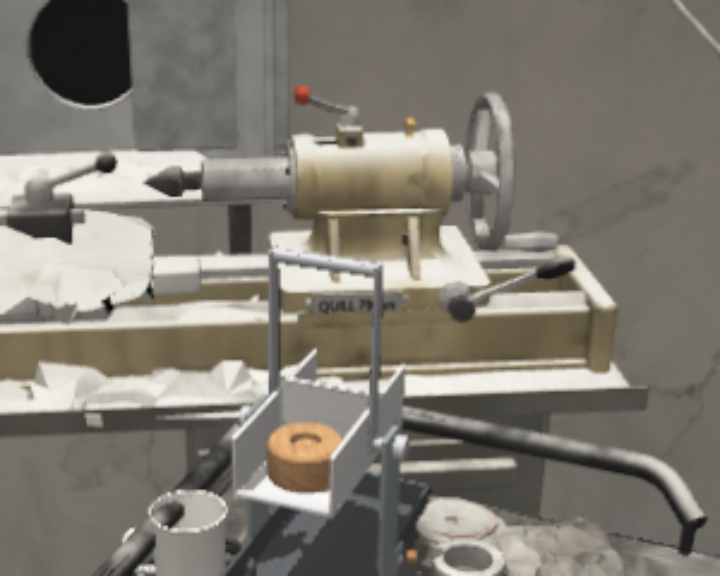

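```bash
python3 - <<'E'
from h import *
t=pickle.load(open('pics/top0.pkl','rb'));s=pickle.load(open('pics/side0.pkl','rb'))
for a,b in (((537,410),(450,182)),((539,293),(370,145)),((557,352),(417.5,129.6))):
    p=tri([(t,a),(s,b)]); print(p, proj(t,p)-a,proj(s,p)-b)
E
```

```text
[ 0.1250319  -0.52120734  0.01852053] [[-0.00481864 -0.11598662]] [[ 0.0785372  -0.00106497]]
[ 0.34012841 -0.48160332  0.1252861 ] [[-0.13730568 -2.27924806]] [[1.50912862 0.13221454]]
[ 0.23493197 -0.48027764  0.17600307] [[0.15352598 4.04455532]] [[-2.55632182 -0.09572469]]
```

Call:
{"method": "arm_command", "body": {"translation": [[0,0,0.045],[0.01,-0.01,0.045],[0.02,-0.025,0.035],[0.025,-0.035,0.03],[0.025,-0.04,0.02],[0.025,-0.04,0],[0.025,-0.04,0],[0.025,-0.04,0]], "yaw": [0.01,0.01,0.01,0.01,0.01,0.01,0.01,0.01], "gripper": 0.093}}

```text
time_s: 0.9
tool_pos: [0.3242, 0.3386, 0.3898]
tool_rot: [-0.312, -3.125, 0.021]
force: [0.1, 0.0, 0.5]
grip_width: 0.0931
```

Call:
{"method": "arm_command", "body": {"translation": [[0.018,-0.04,0],[0.018,-0.045,0],[0.018,-0.045,0],[0.016,-0.045,0],[0.012,-0.045,0],[0.01,-0.045,0],[0.008,-0.045,0],[0.005,-0.045,0]], "yaw": [0,0,0,-0.01,0,0,0,0]}}

```text
time_s: 1.7
tool_pos: [0.4303, -0.031, 0.3866]
tool_rot: [-0.326, -3.121, 0.023]
force: [0.9, 0.3, 0.8]
grip_width: 0.0929
```

Call:
{"method": "arm_command", "body": {"translation": [[0.003,-0.04,0],[0.002,-0.03,0],[0,-0.02,0],[0,-0.01,0],[0,0,0],[0,0,0],[0,0,0],[0,0,0]], "yaw": [0,0,0,0,0,0,0,0]}}

```text
time_s: 2.5
tool_pos: [0.4337, -0.1381, 0.3837]
tool_rot: [-0.335, -3.115, 0.021]
force: [0.3, -0.6, 0.5]
grip_width: 0.0929
```

```bash
python3 - <<'E'
from h import *
a=snap('top','t3')['img'];b=snap('side','s3')['img']
cv2.imwrite('pics/s3c.png',cv2.resize(b[40:270,200:400],None,fx=2.6,fy=2.6))
o=robot.observe();print(o['tool_pos'],o['tool_rot'],o['time_s'])
E
```

```text
[ 0.43375998 -0.13820034  0.38375674] [-0.33481282 -3.11498683  0.02084191] 2.6
```

View pics/s3c.png

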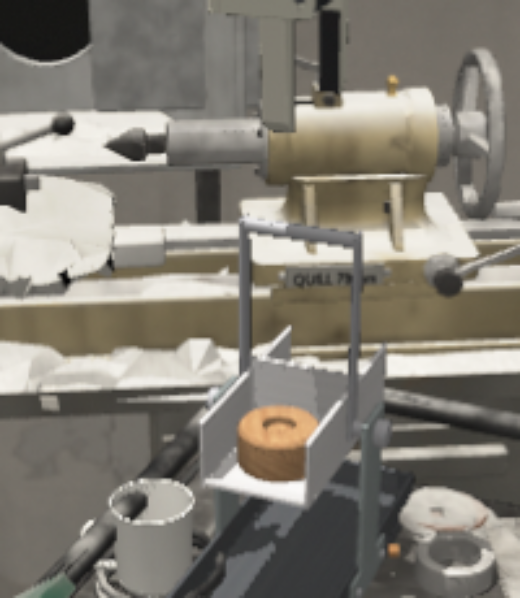

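View pics/t3.png

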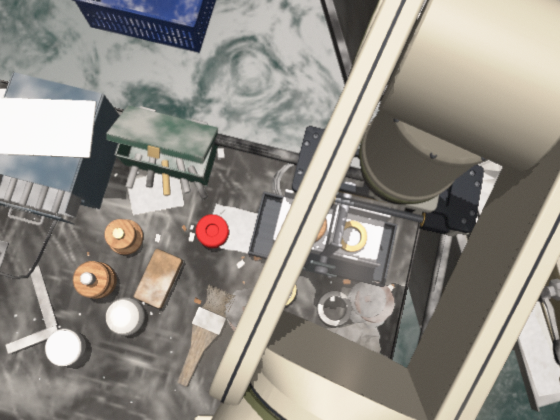

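Call:
{"method": "arm_command", "body": {"translation": [[0,0.02,0],[0,0,0],[0,0,-0.02],[0,0,-0.025],[0,0,-0.025],[0,0,-0.02],[0,0,-0.01],[0,0,0]], "yaw": [0,0,0,0,0,0,0,0]}}

```text
time_s: 3.4
tool_pos: [0.4345, -0.1172, 0.2823]
tool_rot: [-0.326, -3.121, 0.025]
force: [-0.2, 0.5, 0.2]
grip_width: 0.0929
```

Close gently.

Call:
{"method": "arm_command", "body": {"translation": [[0,0,-0.001],[0,0,0],[0,0,0],[0,0,0],[0,0,0],[0,0,0],[0,0,0],[0,0,0]], "yaw": [0,0,0,0,0,0,0,0], "gripper": 0.0, "grip_force": 25}}

```text
time_s: 4.2
tool_pos: [0.4365, -0.1182, 0.2863]
tool_rot: [0.325, 3.122, -0.029]
force: [0.8, -0.1, -0.3]
grip_width: 0.0335
```

```bash
python3 - <<'E'
from h import *
b=snap('side','s4')['img']
cv2.imwrite('pics/s4c.png',cv2.resize(b[40:270,200:400],None,fx=2.6,fy=2.6))
o=robot.observe();print(o['tool_pos'],o['tool_rot'],o['time_s'],o['grip_width'],o['force'])
E
```

```text
[ 0.43645459 -0.11821325  0.28622956] [ 0.32527199  3.12172915 -0.02857691] 4.25 0.029804380773284588 [ 0.05854003 -0.32721959 -0.14216102]
```

View pics/s4c.png

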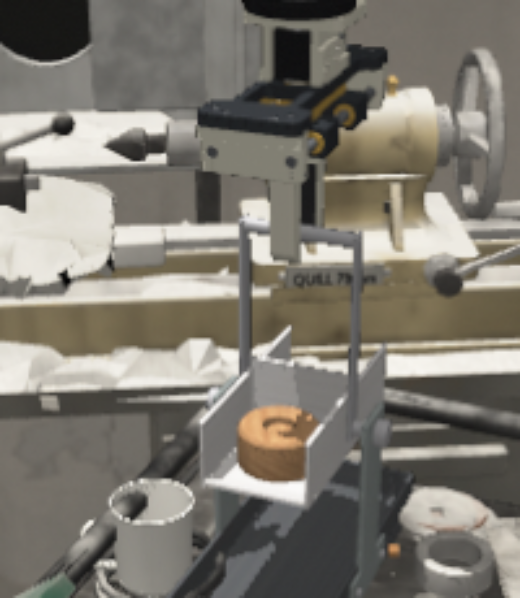

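Call:
{"method": "arm_command", "body": {"translation": [[0,0,-0.004],[0,0,0],[0,0,0],[0,0,0],[0,0,0],[0,0,0],[0,0,0],[0,0,0]], "yaw": [0,0,0,0,0,0,0,0]}}

```text
time_s: 5.05
tool_pos: [0.4363, -0.1185, 0.2818]
tool_rot: [0.326, 3.122, -0.029]
force: [0.8, -0.2, 0.6]
grip_width: 0.0111
```

Call:
{"method": "arm_command", "body": {"translation": [[-0.0016,-0.0073,-0.0002],[-0.0016,-0.0073,-0.0006],[-0.0015,-0.0073,-0.0009],[-0.0015,-0.0072,-0.0013],[-0.0015,-0.0071,-0.0017],[-0.0015,-0.0071,-0.002],[-0.0015,-0.007,-0.0024],[-0.0015,-0.0068,-0.0028]], "yaw": [0,0,0,0,0,0,0,0]}}

```text
time_s: 5.85
tool_pos: [0.4228, -0.1785, 0.2697]
tool_rot: [0.323, 3.122, -0.024]
force: [-0.1, 3.3, 3.1]
grip_width: 0.0111
```

Call:
{"method": "arm_command", "body": {"translation": [[-0.0013,-0.0063,-0.0033],[-0.0013,-0.0062,-0.0036],[-0.0013,-0.006,-0.0038],[-0.0012,-0.0058,-0.0041],[-0.0012,-0.0056,-0.0044],[-0.0011,-0.0054,-0.0046],[-0.0011,-0.0052,-0.0048],[-0.001,-0.005,-0.005]], "yaw": [0,0,0,0,0,0,0,0]}}

```text
time_s: 6.65
tool_pos: [0.4116, -0.2283, 0.2322]
tool_rot: [0.325, 3.124, -0.023]
force: [-1.9, 3.1, 2.0]
grip_width: 0.0109
```

Call:
{"method": "arm_command", "body": {"translation": [[-0.0006,-0.0029,-0.0035],[-0.0006,-0.0028,-0.0036],[-0.0006,-0.0027,-0.0037],[-0.0006,-0.0026,-0.0038],[-0.0005,-0.0025,-0.0039],[-0.0005,-0.0024,-0.004],[-0.0005,-0.0022,-0.004],[0,0,0]], "yaw": [0,0,0,0,0,0,0,0]}}

```text
time_s: 7.45
tool_pos: [0.407, -0.2484, 0.2023]
tool_rot: [-0.325, -3.124, 0.023]
force: [-0.1, 0.9, -1.7]
grip_width: 0.0116
```

```bash
python3 - <<'E'
from h import *
b=snap('side','s5')['img']
cv2.imwrite('pics/s5c.png',cv2.resize(b[60:310,200:400],None,fx=2.4,fy=2.4))
a=snap('top','t5')['img']
cv2.imwrite('pics/t5c.png',cv2.resize(a[160:300,230:420],None,fx=4,fy=4))
o=robot.observe();print(o['tool_pos'],o['time_s'],o['grip_width'],o['force'])
E
```

```text
[ 0.40702717 -0.24821686  0.20256542] 7.55 0.011234899728066417 [-0.53802713  0.29322217 -2.67685305]
```

View pics/s5c.png

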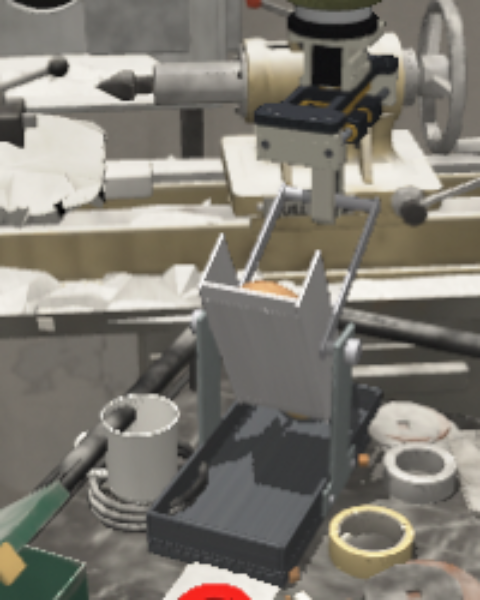

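View pics/t5c.png

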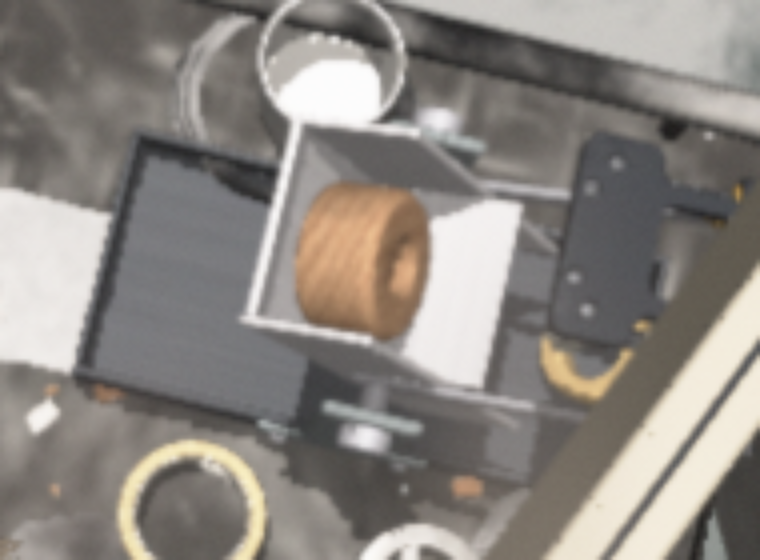

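Call:
{"method": "arm_command", "body": {"translation": [[0,0,0],[0,0,0],[0,0,0],[0,0,0],[0,0,0],[0,0,0],[0,0,0],[0,0,0]], "yaw": [0,0,0,0,0,0,0,0]}}

```text
time_s: 8.35
tool_pos: [0.407, -0.2482, 0.2026]
tool_rot: [-0.324, -3.124, 0.024]
force: [-0.6, 0.3, -0.9]
grip_width: 0.0114
```

```bash
python3 - <<'E'
from h import *
a=snap('top','t6')['img']
cv2.imwrite('pics/t6c.png',cv2.resize(a[160:300,230:420],None,fx=4,fy=4))
o=robot.observe();print(o['tool_pos'],o['time_s'],o['grip_width'],o['force'])
p=np.array([.4363,-.1185,.2818]);d=o['tool_pos']-p;h=np.hypot(d[0],d[1]);print(h,np.arctan2(h,.15+d[2]),np.hypot(h,.15+d[2]))
E
```

```text
[ 0.40699747 -0.24819724  0.20256959] 8.4 0.01105420021326775 [-0.94503163  1.39264105 -0.83911586]
0.13296620956447963 1.0816926069950874 0.15062651864811444
```

View pics/t6c.png

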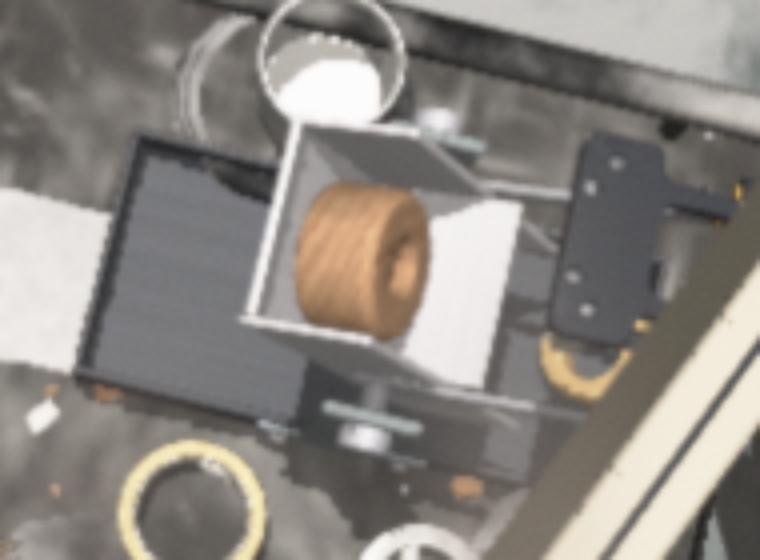

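Call:
{"method": "arm_command", "body": {"translation": [[0.0007,0.0032,0.0059],[0.0008,0.0035,0.0057],[0.0008,0.0037,0.0056],[0.0009,0.004,0.0054],[0.0009,0.0042,0.0052],[0.001,0.0044,0.005],[0.001,0.0047,0.0048],[0.0011,0.0049,0.0046]], "yaw": [0,0,0,0,0,0,0,0]}}

```text
time_s: 9.2
tool_pos: [0.4148, -0.2135, 0.2474]
tool_rot: [-0.325, -3.124, 0.025]
force: [1.2, 0.1, -6.6]
grip_width: 0.0111
```

Call:
{"method": "arm_command", "body": {"translation": [[0.0011,0.0052,0.0039],[0.0012,0.0053,0.0038],[0.0012,0.0055,0.0035],[0.0012,0.0057,0.0033],[0.0013,0.0058,0.003],[0.0013,0.006,0.0028],[0.0013,0.0061,0.0025],[0.0013,0.0062,0.0022]], "yaw": [0,0,0,0,0,0,0,0]}}

```text
time_s: 10.0
tool_pos: [0.4256, -0.1655, 0.2766]
tool_rot: [0.327, 3.123, -0.032]
force: [-0.8, -3.8, 0.4]
grip_width: 0.011
```

Call:
{"method": "arm_command", "body": {"translation": [[0.0014,0.0063,0.0012],[0.0014,0.0064,0.001],[0.0014,0.0064,0.0008],[0.0014,0.0065,0.0006],[0.0014,0.0065,0.0003],[0.0014,0.0065,0.0001],[0.0012,0.0055,0],[0.0006,0.002,0]], "yaw": [0,0,0,0,0,0,0,0]}}

```text
time_s: 10.8
tool_pos: [0.4372, -0.1161, 0.2854]
tool_rot: [0.327, 3.119, -0.038]
force: [-2.4, -3.0, 3.2]
grip_width: 0.0113
```

```bash
python3 - <<'E'
from h import *
b=snap('side','s7')['img']
cv2.imwrite('pics/s7c.png',cv2.resize(b[60:310,200:400],None,fx=2.4,fy=2.4))
a=snap('top','t7')['img']
cv2.imwrite('pics/t7c.png',cv2.resize(a[160:300,230:420],None,fx=4,fy=4))
o=robot.observe();print(o['tool_pos'],o['time_s'],o['grip_width'],o['force'])
E
```

```text
[ 0.43722474 -0.11592289  0.28535636] 10.9 0.011004003820142995 [-1.2454542   1.32406019  4.90893777]
```

View pics/s7c.png

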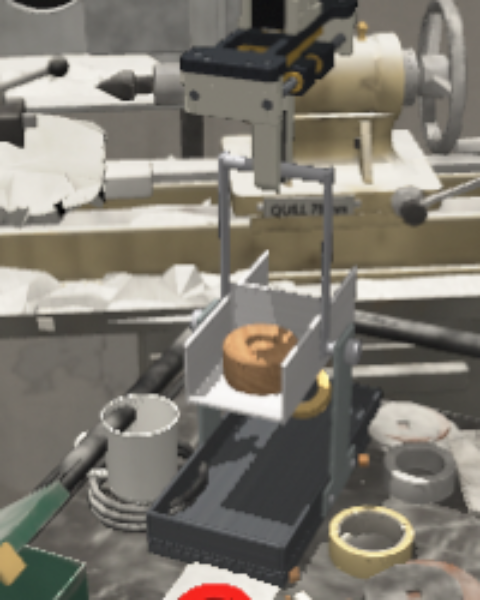

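View pics/t7c.png

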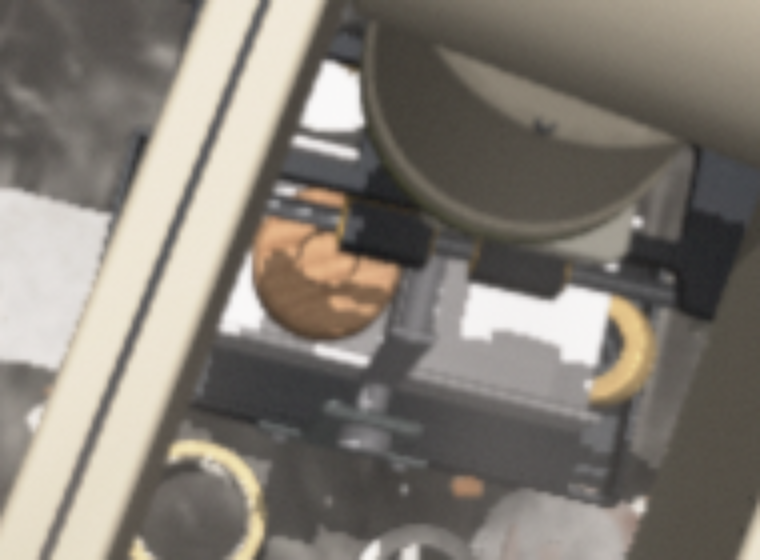

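Call:
{"method": "arm_command", "body": {"translation": [[-0.0008,-0.0025,-0.002],[0,0,0],[0,0,0],[0,0,0],[0,0,0],[0,0,0],[0,0,0],[0,0,0]], "yaw": [0,0,0,0,0,0,0,0]}}

```text
time_s: 11.7
tool_pos: [0.4369, -0.1174, 0.2853]
tool_rot: [0.325, 3.117, -0.032]
force: [-1.9, -0.8, 5.0]
grip_width: 0.0113
```

Call:
{"method": "arm_command", "body": {"translation": [[-0.0004,-0.0018,-0.001],[0,0,0],[0,0,0],[0,0,0],[0,0,0],[0,0,0],[0,0,0],[0,0,0]], "yaw": [0,0,0,0,0,0,0,0]}}

```text
time_s: 12.5
tool_pos: [0.4367, -0.1186, 0.2853]
tool_rot: [0.324, 3.116, -0.031]
force: [-2.2, -2.1, 4.6]
grip_width: 0.0107
```

Call:
{"method": "arm_command", "body": {"translation": [[0,0,0],[0,0,0],[0,0,0],[0,0,0],[0,0,0],[0,0,0],[0,0,0],[0,0,0]], "yaw": [0,0,0,0,0,0,0,0], "gripper": 0.093}}

```text
time_s: 13.3
tool_pos: [0.4363, -0.1172, 0.2823]
tool_rot: [0.322, 3.12, -0.026]
force: [-0.1, -0.3, -0.4]
grip_width: 0.0705
```

Released; wait for full opening while rising straight up, then move aside toward +y.

Call:
{"method": "arm_command", "body": {"translation": [[0,0,0],[0,0,0],[0,0,0],[0,0,0.02],[0,0,0.03],[0,0,0.035],[0,0,0.035],[0,0,0.02]], "yaw": [0,0,0,0,0,0,0,0]}}

```text
time_s: 14.1
tool_pos: [0.4336, -0.1161, 0.4226]
tool_rot: [-0.322, -3.122, 0.022]
force: [0.0, 0.4, 0.0]
grip_width: 0.093
```

Call:
{"method": "arm_command", "body": {"translation": [[0,0.03,0],[-0.005,0.04,0],[-0.008,0.045,0],[-0.01,0.045,0],[-0.012,0.045,0],[-0.015,0.045,0],[-0.015,0.045,0],[-0.015,0.03,0]], "yaw": [0,0,0,0,0,0,0,0]}}

```text
time_s: 14.9
tool_pos: [0.351, 0.2153, 0.4268]
tool_rot: [0.339, 3.119, -0.024]
force: [0.8, -0.5, 0.1]
grip_width: 0.0929
```

```bash
python3 - <<'E'
from h import *
b=snap('side','s8')['img']
cv2.imwrite('pics/s8c.png',cv2.resize(b[115:305,225:385],None,fx=3,fy=3,interpolation=cv2.INTER_CUBIC))
a=snap('top','t8')['img']
cv2.imwrite('pics/t8c.png',cv2.resize(a[160:300,230:420],None,fx=4,fy=4,interpolation=cv2.INTER_CUBIC))
o=robot.observe();print(o['tool_pos'],o['time_s'],o['grip_width'],o['force'])
E
```

```text
[0.35032924 0.21621785 0.427007  ] 15.0 0.09316862838185497 [ 0.46489223 -1.14586522  0.22328108]
```

View pics/s8c.png

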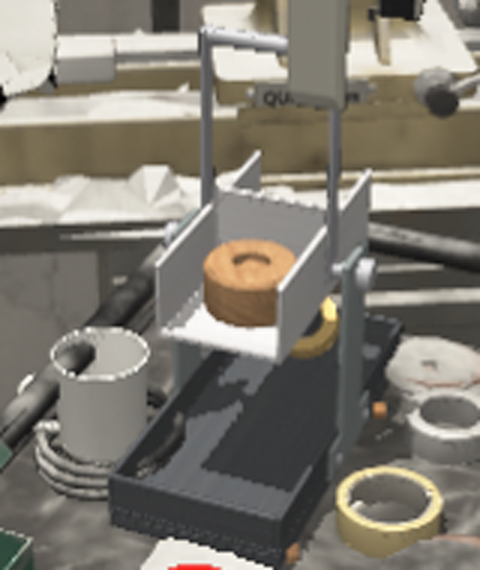

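View pics/t8c.png

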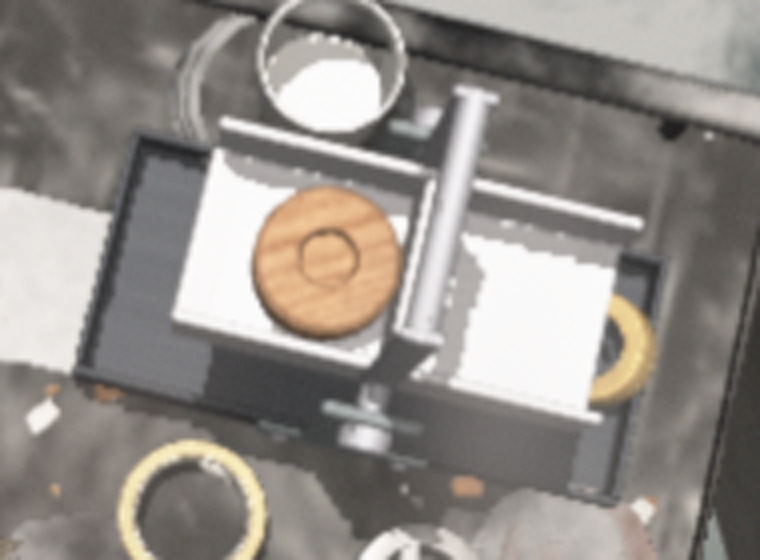

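```bash
python3 - <<'E'
from h import *
t=pickle.load(open('pics/t8.pkl','rb'));s=pickle.load(open('pics/s8.pkl','rb'))
A=cv2.resize(t['img'][215:295,355:415],None,fx=8,fy=8,interpolation=cv2.INTER_CUBIC)[:600]
B=cv2.resize(s['img'][200:250,305:345],None,fx=9,fy=9,interpolation=cv2.INTER_CUBIC)
B=cv2.copyMakeBorder(B,0,A.shape[0]-B.shape[0],0,0,cv2.BORDER_CONSTANT) if B.shape[0]<A.shape[0] else B[:A.shape[0]]
C=np.hstack([A,B])[:, :800]; print(C.shape); cv2.imwrite('pics/z8.png',C)
E
```

```text
(600, 800, 3)
```

View pics/z8.png

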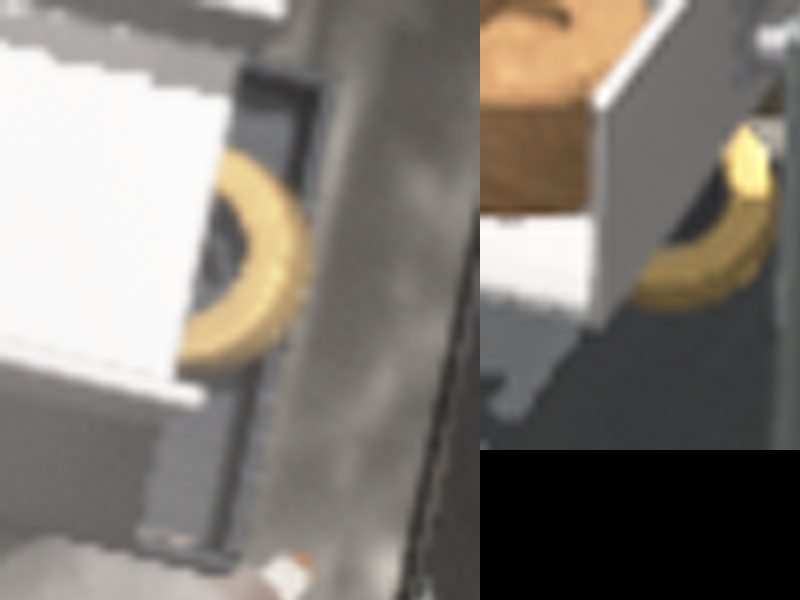

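```bash
cat > fit.py <<'E'
from h import *
from scipy.optimize import least_squares
t=pickle.load(open('pics/t8.pkl','rb'));s=pickle.load(open('pics/s8.pkl','rb'))
tp=np.array([(240,150),(275,172),(300,212),(313,250),(306,295),(282,340),(250,364),(215,376)])/8+[355,215]-.45
sp=(np.array([(772,170),(776,200),(766,240),(742,280),(690,310),(650,308)])-[480,0])/9+[305,200]-.45
yaw=np.radians(-12.3); Rz=np.array([[np.cos(yaw),-np.sin(yaw),0],[np.sin(yaw),np.cos(yaw),0],[0,0,1]]); O=np.array([.4335,-.1185,0])
th=np.linspace(0,2*np.pi,120,endpoint=False)
ring=np.vstack([np.c_[.026*np.cos(th),.026*np.sin(th),0*th+z] for z in(0,.016)])
def W(p):
    R=cv2.Rodrigues(np.array([p[3],p[4],0.]))[0]; return (ring@R.T+p[:3])
def res(p):
    L=W(p); P=L@Rz.T+O; r=[]
    for c,pts in((t,tp),(s,sp)):
        h=cv2.convexHull(proj(c,P).astype(np.float32))
        r+=[cv2.pointPolygonTest(h,tuple(map(float,q)),True) for q in pts]
    r.append((L[:,2].min()-.016)*1000)
    return r
for a in(0,.4,.8,-.5):
    q=least_squares(res,[0,-.1,.02,a,0],diff_step=1e-4,x_scale=[.01,.01,.01,.3,.3])
    L=W(q.x);print(np.round(q.x,4),q.cost,'z',L[:,2].min().round(4),L[:,2].max().round(4),'y',L[:,1].min().round(4),L[:,1].max().round(4)); 
print(np.round(q.fun,1))
E
python3 fit.py
```

```text
[ 0.0078 -0.108   0.0263 -0.1806  0.3637] 1.8476025248946124 z 0.016 0.0513 y -0.1336 -0.0796
[ 0.0111 -0.1076  0.0367  1.1531  0.2769] 40.1190465567347 z 0.0126 0.0668 y -0.1333 -0.0964
[ 0.0114 -0.1041  0.0343  0.9965  0.0345] 40.21116193475742 z 0.0125 0.0648 y -0.1316 -0.0899
[ 0.0112 -0.1064  0.021   0.1664  0.0004] 7.633887276985899 z 0.0167 0.0411 y -0.1347 -0.0808
[-0.1  0.1  0.6  0.2  0.5  0.  -0.4 -1.  -2.3  0.1  1.6  2.  -0.6 -0.8
  0.7]
```

```bash
cat >> fit.py <<'E'
print('---')
for uv in ((355+325/8,215+78/8),(355+240/8,215+562/8)):
    print('corner local',(atz(t,np.array(uv)-.45,.042)-O)@Rz)
print('corner local L',[(atz(t,(230+u/4-.4,160+v/4-.4),.042)-O)@Rz for u,v in((138,133),(78,378))])
YW=-.126
def body(p):
    R=cv2.Rodrigues(np.array([p[3],p[4],0.]))[0]
    rr=[]
    # ring bottom-plane/edge vs wall top inner edge: sample wall volume points
    for x in np.linspace(-.03,.04,15):
        for y in(YW,YW-.004):
            for z in(.042,.036):
                q=R.T@(np.array([x,y,z])-p[:3]); r=np.hypot(q[0],q[1])
                pen=min(.026-r,q[2],.016-q[2]); rr.append(max(0,pen)*1000)
    # wall face
    L=W(p); m=L[:,2]<.041
    rr.append(max(0,(YW-L[m,1]).max())*1000 if m.any() else 0)
    return rr
f=lambda p:list(res(p)[:-1])+[5*v for v in res(p)[-1:]]+[2*v for v in body(p)]
best=[]
for a in np.arange(-1.2,1.3,.3):
  for b in(-.3,0,.3):
    q=least_squares(f,[.01,-.1,.03,a,b],diff_step=1e-3,x_scale=[.01,.01,.01,.3,.3]); best.append((q.cost,q.x))
best.sort(key=lambda v:v[0])
for c,x in best[:6]:
    L=W(x);print(round(c,2),np.round(x,4),'z',L[:,2].min().round(4),L[:,2].max().round(4),'y',L[:,1].min().round(4),L[:,1].max().round(4))
x=best[0][1];P=W(x)@Rz.T+O
for c,n in((t,'t'),(s,'s')):
    im=cv2.resize(c['img'],None,fx=6,fy=6,interpolation=cv2.INTER_CUBIC)
    h=((proj(c,P)+.5)*6).astype(int)
    for k in(0,120): cv2.polylines(im,[h[k:k+120].reshape(-1,1,2)],True,(0,0,255) if k else (255,0,0),1)
    w=[[xx,yy,zz] for yy,zz in((-.126,.042),(-.13,.042),(-.126,.016)) for xx in(-.056,.056)]
    g=((proj(c,np.array(w)@Rz.T+O)+.5)*6).astype(int)
    for k in(0,2,4): cv2.line(im,tuple(map(int,g[k])),tuple(map(int,g[k+1])),(0,255,0),1)
    m=h.mean(0).astype(int); cv2.imwrite(f'pics/ov_{n}.png',im[m[1]-250:m[1]+250,m[0]-200:m[0]+200])
a,b=[cv2.imread(f'pics/ov_{n}.png') for n in 'ts'];cv2.imwrite('pics/ov.png',np.hstack([a,b]))
E
python3 fit.py | sed -n '/---/,$p'
```

```text
---
corner local [ 0.05771659 -0.12601383  0.042     ]
corner local [-0.05734542 -0.12897624  0.042     ]
corner local L [array([0.05774264, 0.12690395, 0.042     ]), array([-0.06083058,  0.12631774,  0.042     ])]
2.86 [ 0.0118 -0.1107  0.0347 -0.7718 -0.2131] z 0.016 0.0645 y -0.1294 -0.0808
2.86 [ 0.0118 -0.1107  0.0346 -0.7712 -0.2128] z 0.016 0.0644 y -0.1294 -0.0808
2.86 [ 0.0118 -0.1107  0.0346 -0.771  -0.2127] z 0.016 0.0644 y -0.1295 -0.0808
2.86 [ 0.0118 -0.1107  0.0346 -0.7703 -0.2124] z 0.016 0.0644 y -0.1295 -0.0808
2.86 [ 0.0118 -0.1107  0.0346 -0.7698 -0.2121] z 0.016 0.0644 y -0.1295 -0.0808
2.86 [ 0.0118 -0.1107  0.0347 -0.7755 -0.2146] z 0.016 0.0646 y -0.1294 -0.0809
```

View pics/ov.png

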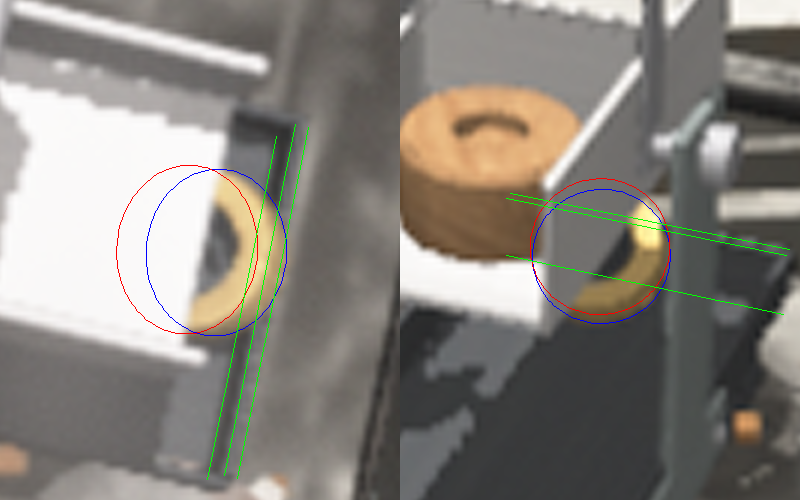

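```bash
cat > fit2.py <<'E'
from h import *
from scipy.optimize import differential_evolution as DE
t=pickle.load(open('pics/t8.pkl','rb'));s=pickle.load(open('pics/s8.pkl','rb'))
yaw=np.radians(-12.3); Rz=np.array([[np.cos(yaw),-np.sin(yaw),0],[np.sin(yaw),np.cos(yaw),0],[0,0,1]]); O=np.array([.4335,-.1185,0])
n=40; th=np.linspace(0,2*np.pi,n,endpoint=False)
def mesh(ri): return np.vstack([np.c_[r*np.cos(th),r*np.sin(th),0*th+z] for r,z in((.026,0),(.026,.016),(ri,.016),(ri,0))])
F=np.array([[k*n+i,k*n+(i+1)%n,((k+1)%4)*n+(i+1)%n,((k+1)%4)*n+i] for k in range(4) for i in range(n)])
S=4
views=[]
# (cam, crop x0,y0,w,h, bin edge line p1->p2 keep right side)
for c,(x0,y0,w,h),pol in((t,(365,215,45,60),np.array([(230,60),(178,400),(178,480),(440,480),(440,0),(240,0)])/8+[355,215]),
                     (s,(310,205,32,36),(np.array([(720,190),(722,130),(785,120),(785,400),(640,400),(625,300)])-[480,0])/9+[305,200])):
    im=c['img'][y0:y0+h,x0:x0+w]; big=cv2.resize(im,None,fx=S,fy=S,interpolation=cv2.INTER_CUBIC).astype(int)
    hsv=cv2.cvtColor(big.clip(0,255).astype(np.uint8),cv2.COLOR_BGR2HSV)
    m=((big[...,2]-big[...,0])>35)
    k=np.zeros(m.shape,np.uint8); cv2.fillPoly(k,[((pol-[x0,y0])*S).astype(int).reshape(-1,1,2)],1)
    views.append((c,x0,y0,m&(k>0),k>0,big))
def sil(p,v,ri=.0175):
    R=cv2.Rodrigues(np.array([p[3],p[4],0.]))[0]; L=mesh(ri)@R.T+p[:3]
    L[:,2]+=.016-L[:,2].min()
    q=((proj(v[0],L@Rz.T+O)+.5-[v[1],v[2]])*S).round().astype(np.int32)
    im=np.zeros(v[3].shape,np.uint8)
    for f in F: cv2.fillConvexPoly(im,q[f],1)
    return (im>0),L
def cost(p):
    r=0
    for v in views:
        a,L=sil(p,v,p[5]); r+=((a&v[4])^v[3]).sum()/v[3].sum()
    R=cv2.Rodrigues(np.array([p[3],p[4],0.]))[0]
    g=np.array([(x,y,z) for x in np.linspace(-.03,.05,15) for y in(-.126,-.130) for z in(.042,.034,.026)])
    z0=p[2]+.016-(mesh(.0175)@R.T+p[:3])[:,2].min()
    q=(g-[p[0],p[1],z0])@R; rr=np.hypot(q[:,0],q[:,1])
    pen=np.minimum.reduce([.026-rr,rr-p[5],q[:,2],.016-q[:,2]]).max()
    return r+max(0,pen-.002)*100*PEN
import sys
for PEN in(0,1):
    o=DE(cost,[(-.02,.04),(-.135,-.08),(0,.001),(-1.6,1.6),(-.8,.8),(.013,.02)],seed=1,maxiter=60,popsize=12,polish=False)
    a,L=sil(o.x,views[0]); print(PEN,o.fun.round(3),np.round(o.x,3),'centre',L.mean(0).round(4),'ymin/max',L[:,1].min().round(4),L[:,1].max().round(4),'zmax',L[:,2].max().round(4))
    out=[]
    for v in views:
        a,_=sil(o.x,v,o.x[5]); b=v[5].clip(0,255).astype(np.uint8).copy()
        cs,_=cv2.findContours(a.astype(np.uint8),cv2.RETR_LIST,cv2.CHAIN_APPROX_NONE); cv2.drawContours(b,cs,-1,(0,0,255),1)
        cs,_=cv2.findContours(v[3].astype(np.uint8),cv2.RETR_LIST,cv2.CHAIN_APPROX_NONE); cv2.drawContours(b,cs,-1,(255,0,0),1)
        b=cv2.resize(b,None,fx=2,fy=2); out.append(cv2.copyMakeBorder(b,0,480-b.shape[0],0,0,cv2.BORDER_CONSTANT))
    cv2.imwrite(f'pics/f2_{PEN}.png',np.hstack(out))
E
time python3 fit2.py
```

```text
0 0.324 [ 0.014 -0.112  0.    -0.811 -0.197  0.015] centre [ 0.0126 -0.1058  0.0406] ymin/max -0.1296 -0.0821 zmax 0.0652
1 0.317 [ 0.014 -0.112  0.001 -0.806 -0.208  0.015] centre [ 0.0126 -0.106   0.0406] ymin/max -0.1299 -0.0821 zmax 0.0651
real	0m40.830s
user	0m39.279s
sys	0m0.395s
```

View pics/f2_1.png

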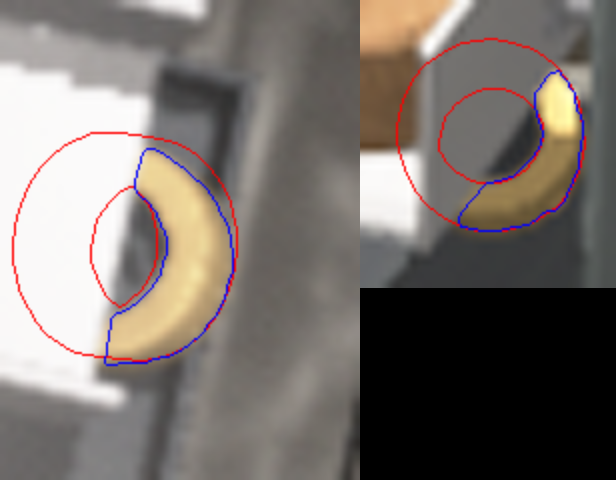

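```bash
python3 - <<'E'
from h import *
t=snap('top','t9');T=lambda u,v:(230+u/4-.4,160+v/4-.4)
for a,b in (((480,98),(475,97)),((427,340),(421,336))): print(atz(t,T(*b),.306)-atz(t,T(*a),.306))
print(np.abs(t['img'][160:300,230:420].astype(int)-cv2.imread('pics/t8.png')[160:300,230:420]).mean())
print(robot.finish_job())
E
```

```text
[0.00031049 0.00174806 0.        ]
[0.00132428 0.00205517 0.        ]
1.0522431077694236
the job is handed in; nothing more can be done
None
```

I tipped the ring into the catch tray, kept the chuck in its bay, swung the bin back level and let go; the job is handed in at about 15 s. The ring did not end up flat.

- **Swing:** The ring was in the −y bay and the chuck in the +y bay. I gripped the handle and swung the bin to about −1.08 rad.
- **Chuck:** It stands in its bay, shifted a few mm towards the cross wall.
- **Bin:** The handle is within about 2 mm of where it started, so the bin is level to about 0.015 rad.
- **Robot:** The gripper is open and well clear. The largest force seen at the end of any move was about 7 N.
- **Ring:** It lies inside the tray at the −y end, tilted about 45° against the end wall. Its centre is about 20 mm inside that wall's inner face and 40 mm above the table. Its upper edge rises to about 65 mm, above the 42 mm tray wall, and reaches over the top of that wall. It did not move between the last pictures, so I left it there and did not nudge it.
- **Uncertainty:** The ring's tilt comes from fitting a partly hidden outline. My first fit, without the tray wall as a constraint, gave a smaller tilt, but it also put the ring's centre inside the tray.

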